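# Seat a tube strip in the cap press, flip the catch, pull the press down and hold it

## Task

Set the small grooved carrier with the row of eight capped tubes onto the narrow raised rail of the cap press, so that its groove sits fully down over the rail and it is centred, and let go of it. Then flip the press's safety catch all the way outwards, away from the lever, and after that pull the press lever by its handle bar all the way down to its stop so that its rubber bar presses on the caps. Finish while still holding the handle down with the gripper (the lever springs up if let go), and leave the other things on the bench where they are.

Things in the scene. Friction and masses are not known exactly. Their poses are not given: they have to be found in the camera images.
- carrier: Loose grey plastic block, 30 mm (own x) by 90 mm (own y) by 28 mm high, with a row of eight white caps along its y standing 4 mm higher (32 mm in all, cap row 10 mm wide); mass about 0.12 kg. Origin: centre of its underside. A groove 17 mm wide and 10 mm deep runs along its whole underside in y, so it straddles the rail of the press. Either way round will do. Grasp it across its 30 mm width from above. Seated, its underside is 10 mm below the rail's top.
- press: White bench press fixed to the table: base plate 250 mm (x, from -120 to +130) by 270 mm (y) by 20 mm high. Origin on the table, under the middle of the rail. x points from the handle's lowered place towards the lever's hinge, y along the rail towards the catch, z up. Two hinge posts (up to z 106 mm) stand at x 102, y -79 and +79; two bearing posts of the catch shaft (up to z 95 mm) stand at x -25 and x 55, y 107.
- rail_top (a point): Middle of the top face of the press's narrow aluminium rail, 55 mm above the table; the rail is 11 mm wide (press x), 100 mm long (press y) and stands 23 mm above its 26 mm wide foot. Axes as the press.
- lever_hinge (a point): Middle of the lever's hinge axis, which runs along press y; at press x 100, z 90 mm.
- lever_grip (a point): Middle of the lever's handle, a round black bar of 16 mm diameter along press y, 114 mm long between the lever's two side arms (10 mm wide and 14 mm thick, at press y -62 and +62) and 190 mm from the hinge axis. It stands about 280 mm above the table when the lever is up and 90 mm when it is down at its stop. The bar may be pinched from above across press x and turns freely enough between the pads as the lever swings.
- lever (a joint): Lever angle, rad: 0 = up (leaning 0.09 rad back beyond upright, towards +x of the press), 1.66 = down at its stop (side arms level, handle on the robot's side of the rail). A spring pushes it back up: about 3 to 6 N at the handle through the swing, about 10 N near the stop once the rubber bar presses. While the catch is locked it meets the catch at about 0.3 rad and goes no further.
- catch_tip (a point): End of the catch's paddle, a flat steel tongue 22 mm wide (press x), 8 mm thick and 62 mm long that stands up from the catch shaft. Locked, it leans 0.45 rad from upright inwards, towards the rail; flipped, 0.85 rad outwards (+y of the press). It can be pushed over from its inner side with the shut fingertips.
- catch_hinge (a point): Point on the axis of the catch shaft below the paddle, at press x -50, y 107, z 85 mm; the shaft (10 mm thick) runs along press x.
- catch (a joint): Catch angle, rad: 0 to 0.12 = locked, as it starts (a second tongue on the shaft stands in front of the lever's side arm), 1.3 = flipped fully outwards. It is stiff (about 2 to 4 N at the paddle) and stays where it is left.
- pad: The rubber press bar across the middle of the lever, 14 mm diameter and 76 mm long, on a spring (12 mm travel, 3 to 10 N); with the lever at its stop it presses on the caps of the seated carrier. Origin at its middle.
- tip_box: Bystander: a clear box of white pipette tips, 62 by 85 by 48 mm. Origin: centre of its underside.
- jar: Bystander: a glass jar with a steel lid, 72 mm diameter, 120 mm high. Origin: centre of its underside.
- timer: Bystander: a white timer lying flat, 55 by 65 by 18 mm. Origin: centre of its underside.
- beaker: Bystander: an empty clear plastic beaker, 70 mm diameter, 80 mm high. Origin: centre of its underside.
Mind the look-alikes: they are no part of the job. Of the things that look like the carrier, take the one that is farthest to the robot's right at the start.

How it is judged (in metres and radians):
On the way, in this order (a step that is already met when the one before it is completed fails the run):
1. the carrier is seated over the rail, centred, and let go, with the catch still on (horizontal distance between carrier and rail_top below 0.015 m and z of carrier in the frame of rail_top below -0.007 m and angle between the y axis of carrier and the y axis of press, either way round below 0.17 rad and angle between carrier's own z axis and vertical below 0.1 rad and contact force between the fingers and carrier below 0.1 N and value of joint catch below 0.4 rad), for 0.2 s.
2. the catch is flipped outwards while the lever is still up (value of joint catch above 1 rad and value of joint lever below 0.4 rad), for 0.1 s.
3. the lever is pulled down to its stop and presses on the carrier (value of joint lever above 1.6 rad and contact force between pad and carrier above 3 N), for 0.2 s.
At the end, for the whole second after the job is handed in: Carrier over the rail (15 mm of its middle, 3 mm of fully down, 0.17 rad aligned, untouched by the fingers), catch beyond 1.0 rad, lever held beyond 1.6 rad by the fingers and its rubber bar pressing on the carrier with over 3 N, through the last second (all of step 3 and value of joint catch above 1 rad and contact force between the fingers and press above 1 N and contact force between the fingers and carrier below 0.1 N and horizontal distance between carrier and rail_top below 0.015 m and z of carrier in the frame of rail_top below -0.007 m and angle between the y axis of carrier and the y axis of press, either way round below 0.17 rad and angle between carrier's own z axis and vertical below 0.1 rad); the arm keeps its last pose, push and grip.
It fails at once if a bystander is shoved more than 40 mm or tipped over (distance of any of tip_box, jar, timer, beaker from where it was at the start of the episode above 0.04 m or angle between any of jar, beaker's own z axis and vertical above 0.6 rad).
It also fails if it takes over 64 s, if anything falls off the work surface, if the arm or the gripper's body presses on something with over 40 N, if the wrist force passes 120 N, or if a joint passes its speed limit or range.

## Robot

A 6-joint arm with a two-finger parallel gripper is mounted at the origin on the work surface. World frame = base frame: x ahead of the robot, y to its left, z up, the work surface at z = 0. Lengths are in mm, angles in rad, forces in N, time in s.
With the tool pointing down it reaches from about 350 to 850 mm from the base axis. Payload 8.1 kg.
Tool frame: the origin (TCP) lies on the centre line of the jaws, within the pads' length; the fingertips stand 14 mm ahead of it and the grasp point (between the pads) lies 5 mm behind it; x points along the fingers, y is the direction in which the jaws open and shut, and the axes are right-handed (so a half turn about x gives the same grasp; the last joint's range is limited). The gripper opens to 93 mm and grips with 3 to 60 N. Pads are 15 mm wide; open, the fingers measure 128 mm over their backs; the gripper's body (75 mm by 188 mm) begins 65 mm behind the grasp point.
Start: joints at [-1.23, 0.13, 1.488, -0, 1.523, -0.085], TCP at [247.85, -546.421, 232.635] pointing down, gripper open.
Joint ranges: [-2.96, 2.96], [-0.89, 2.26], [0.02, 2.5], [-1.34, 4.48], [0, 2.73], [-2.66, 2.66]. Speed limits (rad/s): [2.39, 2.39, 2.79, 3.14, 3.14, 3.14].

## Interface

Orientations are given as a rotation vector (axis times angle).
In Python, from rig import get_state, snapshot, get_calibration, close_job gives the robot as it stands.
- The arm moves only by the tool drive_tool, never from a script. Its argument "deltas" is one flat list of numbers, 6 for each row, row after row: the shift along the world's x, y, z in mm, then the turn, a rotation vector about the world's x, y, z in degrees. A call has exactly 10 rows; each row shifts and turns the pose as measured when the row begins; what a row does not reach is not made up. A row lasts 1/10 s, in which the tool goes at most 50 mm and 8.59 degrees, less where a joint would pass 70% of its speed; a pose out of reach is approached as far as the arm can. A call is refused whole if a number of a shift passes 50 or a number of a turn 8.59, either way. A call with a gripper value outside its range is refused whole. "grip" is the closure in counts, from 0 (fully open) to 255 (shut), set as the call begins (left out, the last holds). The fingers move at their own pace and stop on an object; "newtons" is the grip in N (left out, the last holds). Time passes only in rows, so rows that do not move let the fingers close, or fill a call up. It gives the time, the measured TCP pose, the force and the opening at its end, in the units of the state.
- get_state(): the state, without advancing time (a new reading comes with each control period).
- snapshot(name): name is "side" or "top"; returns (picture, depth): 420x560x3 uint8, blue, green, red; 420x560 float32, mm along the optical axis (not along the pixel's ray), 0 where there is no reading.
- get_calibration(name): a dict with "fov_y" (degrees; the focal length in pixels is half the picture's height over the tangent of half this angle, whatever the lens; pixels are square), "cx", "cy" (the principal point, pixels), "eye" and "attitude" of the camera in the world. Camera axes: x right, y down, z forward; pixel columns grow to the right and rows downward; lengths in mm; the calibration is good to about 2 mm. A picture is of the moment at which its call begins. get_calibration takes no time and is no camera call.
- close_job(): hands the job in, once; it reports no verdict.
The state is a dict: "t": time; "q": joint angles; "qd": joint speeds; "tau": joint torques, N m; "ee_pos": TCP position; "orientation": TCP orientation; "ft_force": force on the tool from outside, world axes, zero at the start; "torque": the same for the moment, N m; "gripper_width": finger opening in mm.
Only numpy, scipy, OpenCV 4.12 (cv2) and the standard library are available. Lean on these libraries where they do the work, as an engineer would, in place of code of your own. Each camera call takes 0.05 s, during which the arm holds its last target.

## Working session

There is one attempt and no reset: what is moved stays moved. The work goes in short steps, Python scripts to look and compute and a tool call to move; the robot and the scene stay as the last step left them, time stands still between calls to the robot, and variables do not carry over. Pictures are saved under pics/ and viewed, and the job is handed in when it is done.

Besides the shell and the picture viewer there is one more tool, called after "Call:" as name(argument=value, ...) on one line, values as JSON. drive_tool: Moves the arm, as the interface text tells. Its arguments: {"type":"object","properties":{"deltas":{"type":"array","items":{"type":"number"}},"grip":{"type":"number"},"newtons":{"type":"number"}},"required":["deltas"]}

```bash
ls; mkdir -p pics; python3 - <<'E'
from rig import *
import cv2, numpy as np
s=get_state(); print(s)
for n in("side","top"):
    p,d=snapshot(n); cv2.imwrite(f"pics/{n}0.png",p); np.save(f"pics/{n}0.npy",d); print(n,get_calibration(n))
E
```

```text
pics
{'t': 0.0, 'q': array([-1.23042466e+00,  1.31161356e-01,  1.48927873e+00,  1.51620983e-05,
        1.52299345e+00, -8.54075226e-02]), 'qd': array([ 0.00099675,  0.00026385,  0.00151764,  0.00026733, -0.00112141,
        0.00097995]), 'tau': array([-1.11659752e-03, -5.59843361e+01, -4.91759527e+01,  7.67990481e-02,
        3.53429513e-02, -1.47545193e-04]), 'ee_pos': array([ 247.65740824, -545.90626477,  231.58761318]), 'orientation': array([ 1.98678763,  0.43137961, -1.98723288]), 'ft_force': array([-1.38529273, -0.27508237, -0.11637717]), 'torque': array([ 0.01329437, -0.03844596, -0.00768184]), 'gripper_width': 93.01164396126062}
side {'fov_y': 54.856337526821044, 'cx': 278.938420200361, 'cy': 210.3007328693882, 'eye': array([126.38701896, 823.77235036, 914.07533249]), 'attitude': array([-0.61969542,  2.63215429, -1.20633075])}
top {'fov_y': 42.775041688882965, 'cx': 295.7503942452613, 'cy': 209.3852461836548, 'eye': array([ 252.0248262 ,   55.63459696, 1613.78751266]), 'attitude': array([-2.14744706,  2.11843794, -0.19483722])}
```

View pics/side0.png

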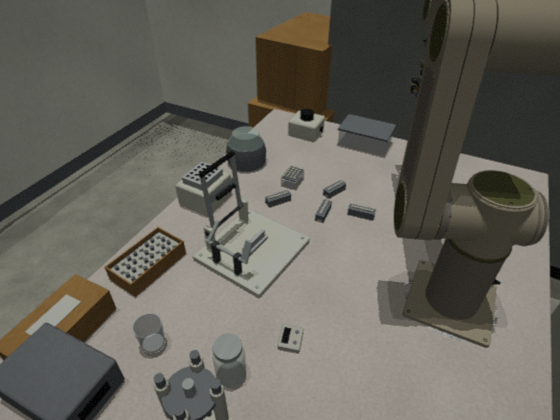

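View pics/top0.png

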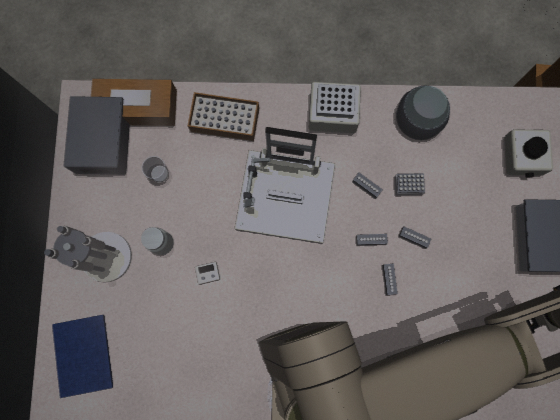

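```bash
cat > h.py <<'E'
from rig import *
import cv2, numpy as np
from scipy.spatial.transform import Rotation as R
def cam(n):
    c=get_calibration(n); f=210/np.tan(np.radians(c["fov_y"])/2)
    return c,f,R.from_rotvec(c["attitude"]).as_matrix()
def plane(n,u,v,z):
    c,f,M=cam(n); d=M@np.array([(u-c["cx"])/f,(v-c["cy"])/f,1]); e=c["eye"]
    return e+d*(z-e[2])/d[2]
def proj(n,P):
    c,f,M=cam(n); q=(np.atleast_2d(P)-c["eye"])@M
    return np.c_[q[:,0]/q[:,2]*f+c["cx"],q[:,1]/q[:,2]*f+c["cy"]]
def pts(n,d):
    c,f,M=cam(n); v,u=np.mgrid[:420,:560]
    p=np.stack([(u-c["cx"])/f*d,(v-c["cy"])/f*d,d],-1)
    return p@M.T+c["eye"]
E
python3 - <<'E'
from h import *
np.set_printoptions(precision=1,suppress=True)
for u,v in[(368,185),(372,240),(415,237),(390,279),(410,184)]:
    P=plane("top",u,v,30); print(u,v,P,proj("side",P))
p=cv2.imread("pics/top0.png"); d=np.load("pics/top0.npy")
a=cv2.resize(p[160:300,340:440],None,fx=6,fy=4.2*6/4.2,interpolation=cv2.INTER_CUBIC)
cv2.imwrite("pics/crop1.png",a[:600] if a.shape[0]<=600 else cv2.resize(a,None,fx=.7,fy=.7))
b=cv2.resize(p[110:250,220:350],None,fx=4,fy=4,interpolation=cv2.INTER_CUBIC);cv2.imwrite("pics/crop2.png",b)
s=cv2.imread("pics/side0.png")
b=cv2.resize(s[140:300,180:390],None,fx=3.7,fy=3.7,interpolation=cv2.INTER_CUBIC);cv2.imwrite("pics/crop3.png",b)
E
```

```text
368 185 [ 610.5 -171.5   30. ] [[278.2 194.3]]
372 240 [ 443.2 -181.6   30. ] [[323.9 206.6]]
415 237 [ 454.  -309.9   30. ] [[334.2 185.2]]
390 279 [ 328.8 -233.2   30. ] [[361.2 207.8]]
410 184 [ 615.5 -298.9   30. ] [[292.3 174.8]]
```

View pics/crop1.png

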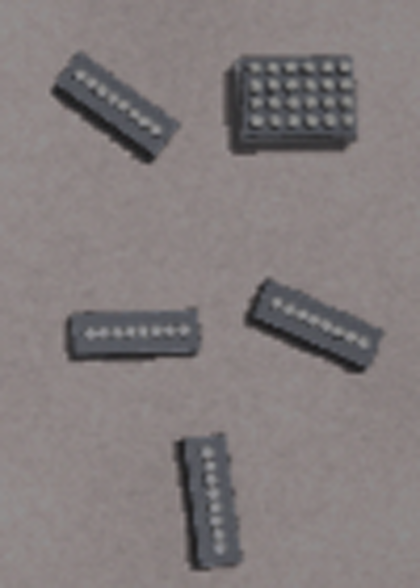

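View pics/crop2.png

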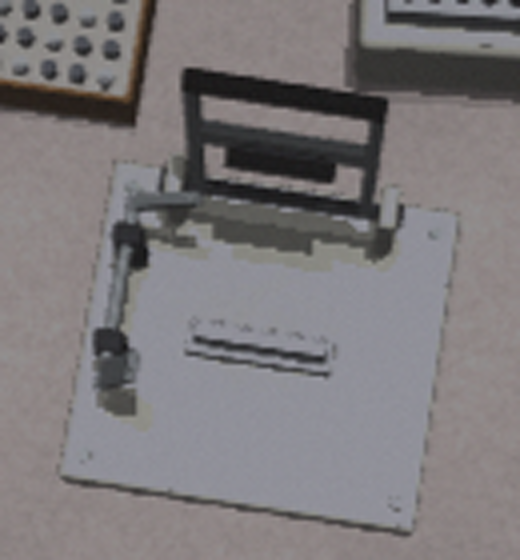

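View pics/crop3.png

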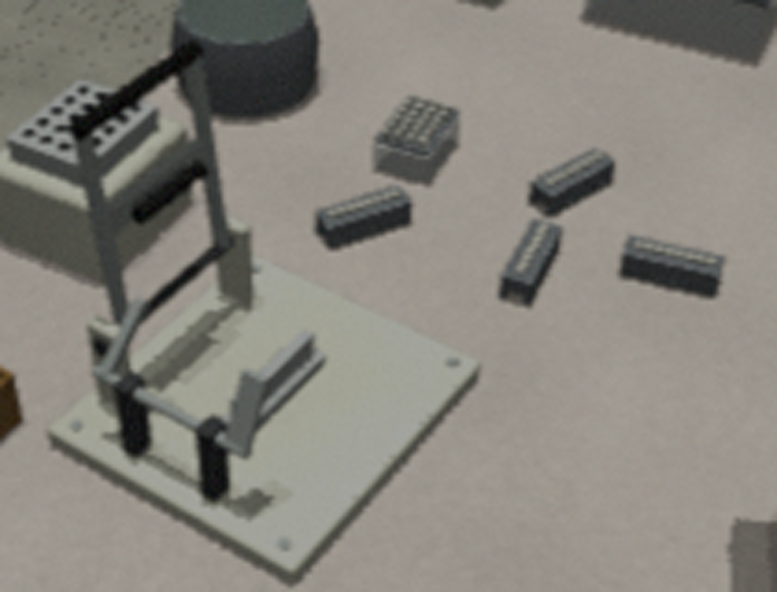

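The pictures show four eight-tube carriers in the top view, at (368,185), (372,240), (415,237) and (390,279). The clear tip box is at (410,184). The farthest right (lowest world y, about -310) is the one at (415,237), which is (335,188) in the side view. The press rail is near (285,196), with the catch on the left. Next I'll measure the positions.

```bash
python3 - <<'E'
from h import *
np.set_printoptions(precision=1,suppress=True)
p=cv2.imread("pics/top0.png"); d=np.load("pics/top0.npy"); W=pts("top",d)
# plate
def rect(n,m,z,lab):
    c=max(cv2.findContours(m.astype(np.uint8),cv2.RETR_EXTERNAL,cv2.CHAIN_APPROX_NONE)[0],key=cv2.contourArea)[:,0]
    P=np.array([plane(n,u,v,z) for u,v in c])[:,:2].astype(np.float32)
    print(lab,cv2.minAreaRect(P), "px",c.mean(0))
for n in("top","side"):
    im=cv2.imread(f"pics/{n}0.png"); d=np.load(f"pics/{n}0.npy"); W=pts(n,d)
    x,y,z=np.moveaxis(W,-1,0)
    box=lambda a,b,c,e:(x>a)&(x<b)&(y>c)&(y<e)
    for lo,hi in((22,36),(24,31)):
        rect(n,box(400,510,-375,-250)&(z>lo)&(z<hi),28,f"{n} carrier {lo}")
    s=box(380,770,-100,280)
    rect(n,s&(z>12)&(z<30),20,n+" plate")
    m=s&(z>12)&(z<30); print("platez",np.median(z[m]))
    q=W[s&(z>48)&(z<60)]; 
    r=box(500,620,20,170)&(z>47)&(z<62); print("rail",r.sum()); rect(n,r,55,n+" rail"); 
    print("table z",np.median(z[box(350,420,-150,0)]),z[box(350,420,-150,0)].std())
    h=W[box(450,800,-150,280)&(z>255)&(z<300)]; print("bar",len(h),h.mean(0) if len(h) else 0,np.ptp(h,0) if len(h) else 0)
    b=im.max(2)
    # white caps
    g=im.astype(int).mean(2); m=box(400,510,-375,-250)&(g>130)&(z>20)
    print("caps",m.sum(),W[m].mean(0), cv2.fitLine(W[m][:,:2].astype(np.float32),cv2.DIST_L2,0,.01,.01).ravel())
E
```

```text
top carrier 22 ((454.3921813964844, -309.9375), (90.51522827148438, 32.06923294067383), 66.04205322265625) px [415.5 236.9]
top carrier 24 ((454.8770446777344, -310.181396484375), (90.46601104736328, 30.617530822753906), 66.38788604736328) px [416.6 237.2]
top plate ((575.7882690429688, 79.7779312133789), (269.2929382324219, 250.46725463867188), 81.78154754638672) px [276.2 192. ]
platez 20.37057881954206
rail 131
top rail ((570.920166015625, 80.35931396484375), (99.53937530517578, 12.88821792602539), 81.67881774902344) px [284.9 194.9]
table z 0.6543296527524944 3.753900707759133
bar 348 [685.9  64.3 283.8] [ 33.9 132.9  38.9]
caps 20 [ 457.2 -308.4   33. ] [   0.4    0.9  457.2 -308.4]
side carrier 22 ((452.5576171875, -304.1322326660156), (94.11817932128906, 34.94237518310547), 65.01004028320312) px [334.2 186.5]
side carrier 24 ((453.5506286621094, -305.56390380859375), (92.19654083251953, 32.660831451416016), 64.03984069824219) px [334.2 186.2]
side plate ((573.328369140625, 85.72330474853516), (274.240966796875, 251.46949768066406), 81.53488159179688) px [245.9 250.4]
platez 18.795431365469597
rail 72
side rail ((565.6597290039062, 64.81354522705078), (60.732181549072266, 12.70108699798584), 83.17192077636719) px [256.8 235.6]
table z -1.013712449290665 1.8391210377287381
bar 304 [683.9  71.6 278.5] [ 36.6 136.3  34.4]
caps 1 [ 450.5 -351.8   26.8] [   0.9   -0.3  450.5 -351.8]
```

```bash
cat >> h.py <<'E'
O=np.array([570.9,80.4]); YAW=np.radians(-8.2)
PX=np.array([np.cos(YAW),np.sin(YAW)]); PY=np.array([-PX[1],PX[0]])
def press(P):
    P=np.asarray(P); q=P[...,:2]-O
    return np.stack([q@PX,q@PY,P[...,2]],-1)
def world(p):
    return np.r_[O+p[0]*PX+p[1]*PY,p[2]]
E
python3 - <<'E'
from h import *
np.set_printoptions(precision=1,suppress=True)
for n in("top","side"):
    d=np.load(f"pics/{n}0.npy"); p=press(pts(n,d))
    x,y,z=np.moveaxis(p,-1,0)
    print(n)
    for lo in range(110,300,12):
        m=(abs(y)<75)&(x>40)&(x<150)&(z>lo)&(z<=lo+12)
        mp=m&(abs(y)<35)
        f=lambda m:(m.sum(),np.percentile(x[m],[2,50,98])) if m.sum()>2 else m.sum()
        print(lo,f(m&(abs(y)>50)),f(mp))
    m=(abs(x+50)<25)&(y>60)&(y<130)&(z>100)&(z<160); print("catch",m.sum(),p[m].mean(0),p[m].min(0),p[m].max(0))
s=get_state(); print(R.from_rotvec(s["orientation"]).as_matrix())
E
```

```text
top
110 (np.int64(16), array([76.4, 95.7, 99.2])) 0
122 (np.int64(32), array([ 75.9,  83.6, 101.7])) 0
134 (np.int64(14), array([ 78.9,  99. , 104.3])) 0
146 (np.int64(11), array([ 98.4, 100.6, 104.1])) 0
158 (np.int64(15), array([ 98.9, 101.9, 108.9])) 0
170 (np.int64(8), array([100.3, 101.4, 104.3])) 0
182 (np.int64(26), array([101.3, 105. , 108.6])) (np.int64(57), array([ 89.8,  99. , 109.2]))
194 (np.int64(30), array([102.7, 108.6, 116.8])) (np.int64(219), array([ 89.7, 105.3, 117.6]))
206 (np.int64(18), array([103.4, 106.7, 111.8])) (np.int64(7), array([105.8, 113.1, 115.1]))
218 (np.int64(13), array([106.1, 106.8, 109.6])) 0
230 (np.int64(8), array([106.4, 107.5, 109.1])) 0
242 (np.int64(16), array([106.3, 109.2, 113.1])) 0
254 (np.int64(15), array([106.3, 109.7, 114.2])) 0
266 (np.int64(16), array([109.1, 111. , 114.5])) (np.int64(8), array([111. , 111.8, 114.5]))
278 (np.int64(69), array([110.1, 115.9, 124.7])) (np.int64(150), array([109.9, 117. , 124.8]))
290 (np.int64(9), array([112.5, 117.7, 121.4])) (np.int64(12), array([113. , 115.6, 120.4]))
catch 66 [-49.   90.6 127.3]
[... 417 characters left out ...]
rray([ 86.5,  90.5, 108.2]))
194 (np.int64(45), array([101.9, 106.6, 115.4])) (np.int64(146), array([ 87.5, 104.8, 116.6]))
206 (np.int64(39), array([102.8, 106.8, 117.1])) 0
218 (np.int64(41), array([103.6, 108.6, 118.9])) 0
230 (np.int64(38), array([104.6, 109. , 119.6])) 0
242 (np.int64(40), array([106.4, 110.3, 121.1])) 0
254 (np.int64(39), array([106.3, 110.8, 122.5])) 0
266 (np.int64(38), array([107.5, 111.4, 122.9])) (np.int64(19), array([107.9, 110.7, 112. ]))
278 (np.int64(58), array([108.3, 113.1, 123.4])) (np.int64(101), array([107.4, 113.3, 121.9]))
290 0 0
catch 130 [-51.6  93.7 121.5] [-61.5  80.4 100.4] [-38.9 105.7 142.3]
[[-0.   0.4 -0.9]
 [ 0.  -0.9 -0.4]
 [-1.  -0.  -0. ]]
```

```bash
cat >> h.py <<'E'
def tool():
    s=get_state(); M=R.from_rotvec(s["orientation"]).as_matrix()
    ty=M[:,1]; return s,M,np.degrees(np.arctan2(ty[1],ty[0]))
def down_err(M):
    # rotation (world, deg) that brings tool x to straight down
    x=M[:,0]; return np.degrees(np.cross(x,[0,0,-1]))
def rep():
    s,M,a=tool(); print("t",round(s["t"],2),"pos",s["ee_pos"].round(1),"jaw deg",round(a,2),"tiltfix",down_err(M).round(2),"w",round(s["gripper_width"],1),"F",s["ft_force"].round(1),"press",press(s["ee_pos"]).round(1), "q",s["q"].round(2))
E
python3 -c "
from h import *
rep()"
```

```text
t 0.1 pos [ 247.7 -545.9  231.7] jaw deg -65.6 tiltfix [-0.09 -0.03 -0.  ] w 93.2 F [-0.6 -0.4 -0.2] press [-230.6 -666.   231.7] q [-1.23  0.13  1.49 -0.    1.52 -0.09]
```

Call:
drive_tool(deltas=[20.5,23.5,-8,0,0,4.2,20.5,23.5,-8,0,0,4.2,20.5,23.5,-8,0,0,4.2,20.5,23.5,-8,0,0,4.2,20.5,23.5,-8,0,0,4.2,20.5,23.5,-8,0,0,4.2,20.5,23.5,-8,0,0,4.2,20.5,23.5,-8,0,0,4.2,20.5,23.5,-8,0,0,4.2,20.5,23.5,-8,0,0,4.2], grip=0)

```text
t: 1.1
ee_pos: [454.3, -302.7, 145.1]
orientation: [1.49, 1.004, -1.496]
ft_force: [0.5, -0.7, -0.9]
gripper_width: 93.1
```

```bash
python3 - <<'E'
from h import *
rep()
for n in("side","top"):
    p,d=snapshot(n); cv2.imwrite(f"pics/{n}1.png",p); np.save(f"pics/{n}1.npy",d)
rep()
E
```

```text
t 1.1 pos [ 454.3 -302.7  145.1] jaw deg -22.41 tiltfix [-0.16 -0.33 -0.  ] w 93.1 F [ 0.5 -0.7 -0.9] press [ -60.7 -395.8  145.1] q [-0.68  0.05  1.74 -0.    1.36 -0.29]
t 1.2 pos [ 454.9 -300.3  143.8] jaw deg -22.26 tiltfix [-0.32 -0.41 -0.  ] w 92.9 F [-0.3 -0.2 -0.3] press [ -60.5 -393.4  143.8] q [-0.68  0.05  1.74 -0.    1.36 -0.29]
```

View pics/side1.png

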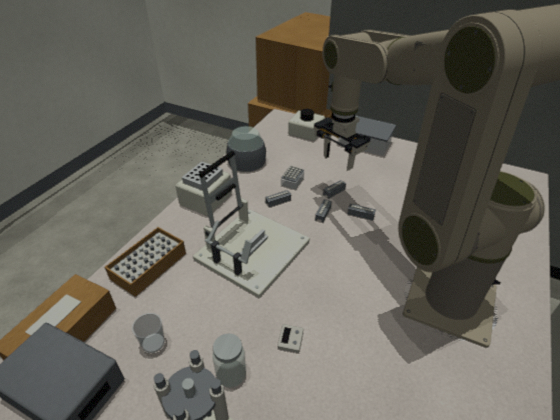

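View pics/top1.png

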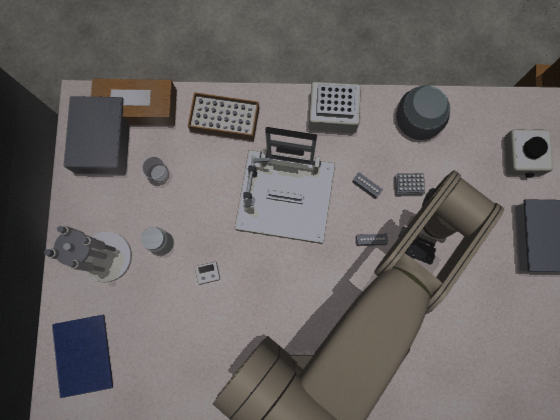

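```bash
python3 - <<'E'
from h import *
np.set_printoptions(precision=0,suppress=True)
s=cv2.imread("pics/side1.png"); b=cv2.resize(s[60:220,270:420],None,fx=3.7,fy=3.7,interpolation=cv2.INTER_CUBIC);cv2.imwrite("pics/crop4.png",b)
st,M,a=tool(); W=pts("side",np.load("pics/side1.npy"))
L=(W-st["ee_pos"])@M  # tool frame
x,y,z=np.moveaxis(L,-1,0)
for lo in range(-220,30,10):
    m=(x>lo)&(x<=lo+10)&(abs(y)<130)&(abs(z)<80)
    if m.sum()>3: print(lo,m.sum(),"y",np.percentile(y[m],[1,99]),"z",np.percentile(z[m],[1,99]))
E
```

```text
-220 82 y [-44.  23.] z [-39.  16.]
-210 96 y [-47.  28.] z [-42.  17.]
-200 85 y [-46.  22.] z [-41.  20.]
-190 31 y [-45.  19.] z [-39.   6.]
-180 66 y [-35.  19.] z [-34.  19.]
-170 115 y [-44.  25.] z [-36.  31.]
-160 83 y [-45.   8.] z [-35.  37.]
-150 31 y [-46.   2.] z [-30.  19.]
-140 72 y [-44.  13.] z [-24.  20.]
-130 59 y [-44.  11.] z [-24.  18.]
-120 340 y [-97.  90.] z [-33.  35.]
-110 168 y [-97.  90.] z [-35.  26.]
-100 149 y [-95.  87.] z [-35.  33.]
-90 153 y [-89.  81.] z [-36.  33.]
-80 68 y [-91.  81.] z [-36.  30.]
-70 6 y [47. 78.] z [-28.  12.]
-60 25 y [-61.  61.] z [-10.   6.]
-50 32 y [-66.  61.] z [-10.   8.]
-40 35 y [-66.  62.] z [-9. 10.]
-30 32 y [-66.  62.] z [-8.  9.]
-20 38 y [-65.  58.] z [-12.  10.]
-10 25 y [-63.  57.] z [-10.   8.]
0 31 y [-63.  58.] z [-7.  9.]
10 6 y [-45.  52.] z [-7.  9.]
```

View pics/crop4.png

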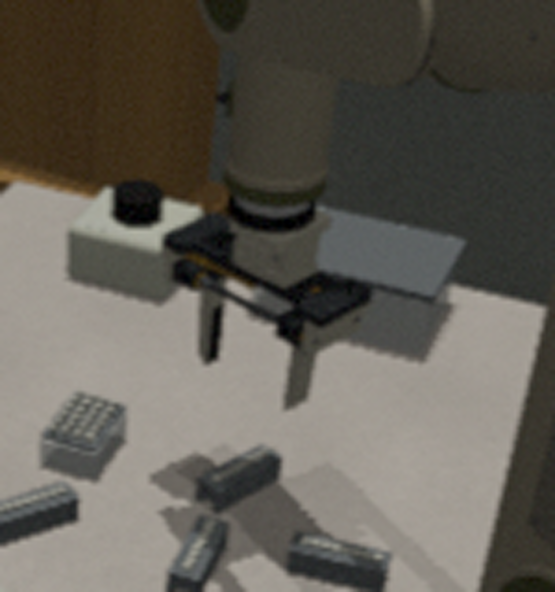

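Call:
drive_tool(deltas=[0,-4,-18,0,0,-0.7,0,-4,-18,0,0,-0.7,0,-1,-18,-0.3,-0.4,0,0,0,-18,0,0,0,0,0,-18,0,0,0,0,0,-12,0,0,0,0,0,-8,0,0,0,0,0,-5,0,0,0,0,0,0,0,0,0,0,0,0,0,0,0])

```text
t: 2.2
ee_pos: [453.1, -311.9, 25.2]
orientation: [1.509, 0.981, -1.512]
ft_force: [-0.2, -0.1, 0.4]
gripper_width: 92.8
```

```bash
python3 - <<'E'
from h import *
rep()
E
```

```text
t 2.2 pos [ 453.1 -311.9   25.2] jaw deg -23.98 tiltfix [ 0.08 -0.05  0.  ] w 92.8 F [-0.2 -0.1  0.4] press [ -60.7 -405.1   25.2] q [-0.7   0.2   1.81 -0.    1.13 -0.28]
```

Call:
drive_tool(deltas=[1,1,-3,0,0,0,1,1,-3,0,0,0.2,0,0,-1,0,0,0,0,0,0,0,0,0,0,0,0,0,0,0,0,0,0,0,0,0,0,0,0,0,0,0,0,0,0,0,0,0,0,0,0,0,0,0,0,0,0,0,0,0])

```text
t: 3.2
ee_pos: [457.0, -310.9, 20.3]
orientation: [1.506, 0.979, -1.506]
ft_force: [0.2, -0.2, -0.4]
gripper_width: 93.2
```

```bash
python3 - <<'E'
from h import *
rep()
p,d=snapshot("side"); cv2.imwrite("pics/side2.png",cv2.resize(p[130:240,270:400],None,fx=5,fy=5,interpolation=cv2.INTER_CUBIC))
E
```

```text
t 3.2 pos [ 457.  -310.9   20.3] jaw deg -23.74 tiltfix [0.24 0.15 0.  ] w 93.2 F [ 0.2 -0.2 -0.4] press [ -56.9 -403.5   20.3] q [-0.69  0.21  1.81 -0.    1.12 -0.27]
```

View pics/side2.png

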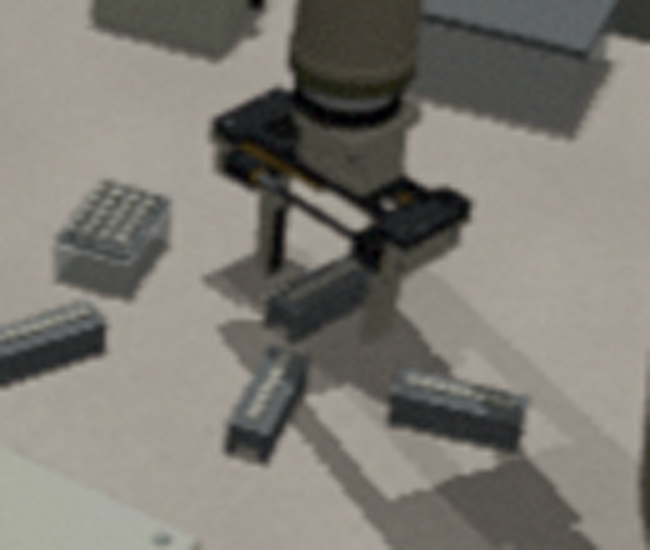

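The crop shows the chosen carrier at about (320,300), between the open fingers at (270,240) and (380,290). I'll close on it now.

Call:
drive_tool(deltas=[0,0,-2,0,0,0,0,0,0,0,0,0,0,0,0,0,0,0,0,0,0,0,0,0,0,0,0,0,0,0,0,0,0,0,0,0,0,0,0,0,0,0,0,0,0,0,0,0,0,0,0,0,0,0,0,0,0,0,0,0], grip=255, newtons=25)

```text
t: 4.25
ee_pos: [456.9, -310.8, 18.1]
orientation: [1.506, 0.979, -1.506]
ft_force: [0.1, 0.7, -0.0]
gripper_width: 29.8
```

```bash
python3 - <<'E'
from h import *
rep()
E
```

```text
t 4.25 pos [ 456.9 -310.8   18.1] jaw deg -23.74 tiltfix [0.23 0.14 0.  ] w 29.8 F [ 0.1  0.7 -0. ] press [ -57.  -403.5   18.1] q [-0.69  0.21  1.81 -0.    1.11 -0.27]
```

Call:
drive_tool(deltas=[0,0,12,0,0,0,0,0,25,0,0,0,0,0,25,0,0,0,3,14,8,0,0,1,6,28,0,0,0,2,6,28,0,0,0,2,6,28,0,0,0,2,6,28,0,0,0,2,6,28,0,0,0,2,6,28,0,0,0,2])

```text
t: 5.25
ee_pos: [494.9, -119.4, 92.4]
orientation: [1.34, 1.115, -1.338]
ft_force: [0.1, -0.3, -1.6]
gripper_width: 29.9
```

```bash
sed -i 's/O=np.array(\[570.9,80.4\])/O=np.array([572.8,80.8])/' h.py; python3 - <<'E'
from h import *
rep(); print(world([-32,0,85]))
E
```

```text
t 5.25 pos [ 494.9 -119.4   92.4] jaw deg -10.27 tiltfix [0.13 0.2  0.  ] w 29.9 F [ 0.1 -0.3 -1.6] press [ -48.5 -209.3   92.4] q [-0.34 -0.    1.89 -0.    1.25 -0.16]
[541.12716061  85.36412588  85.        ]
```

Call:
drive_tool(deltas=[6,25,0,-0.1,-1,0.3,6,25,0,-0.1,-1,0.3,6,25,0,-0.1,-1,0.3,6,25,0,-0.1,-1,0.3,6,25,0,-0.1,-1,0,6,25,0,-0.1,-1,0,5,25,0,-0.1,-1,0,3,15,0,0,0,0,0,6,0,0,0,0,0,0,0,0,0,0])

```text
t: 6.25
ee_pos: [533.6, 98.1, 89.9]
orientation: [1.369, 1.046, -1.214]
ft_force: [-0.1, -0.1, -0.8]
gripper_width: 30.0
```

```bash
python3 - <<'E'
from h import *
rep(); 
p,d=snapshot("side"); cv2.imwrite("pics/side3.png",cv2.resize(p[110:310,150:350],None,fx=3,fy=3,interpolation=cv2.INTER_CUBIC)); np.save("pics/side3.npy",d)
E
```

```text
t 6.25 pos [533.6  98.1  89.9] jaw deg -8.05 tiltfix [0.44 7.22 0.  ] w 30.0 F [-0.1 -0.1 -0.8] press [-41.3  11.6  89.9] q [ 0.1  -0.02  1.92 -0.02  1.12  0.25]
```

View pics/side3.png

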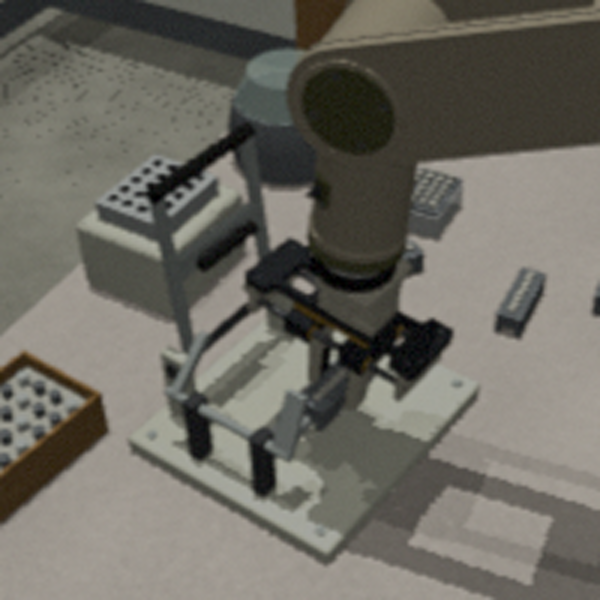

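Call:
drive_tool(deltas=[4,-2,-2,0,0,0,7,-3,-2,0,0,0,7,-3,-1,0,0,0,7,-3,0,0,0,0,7,-3,0,0,0,0,4,-2,0,0,0,0,1,-1,0,0,0,0,0,0,0,0,0,0,0,0,0,0,0,0,0,0,0,0,0,0])

```text
t: 7.3
ee_pos: [574.1, 75.1, 83.9]
orientation: [1.371, 1.044, -1.219]
ft_force: [0.1, -0.9, -1.2]
gripper_width: 29.9
```

```bash
python3 - <<'E'
from h import *
rep(); 
p,d=snapshot("side"); cv2.imwrite("pics/side4.png",cv2.resize(p[180:280,200:300],None,fx=6,fy=6,interpolation=cv2.INTER_CUBIC)); np.save("pics/side4.npy",d);cv2.imwrite("pics/side4f.png",p)
p,d=snapshot("top"); cv2.imwrite("pics/top4.png",cv2.resize(p[110:260,210:360],None,fx=4,fy=4,interpolation=cv2.INTER_CUBIC)); np.save("pics/top4.npy",d)
E
```

```text
t 7.3 pos [574.1  75.1  83.9] jaw deg -8.33 tiltfix [0.53 7.16 0.  ] w 29.9 F [ 0.1 -0.9 -1.2] press [ 2.1 -5.4 83.9] q [ 0.05  0.08  1.83 -0.02  1.11  0.2 ]
```

View pics/side4.png

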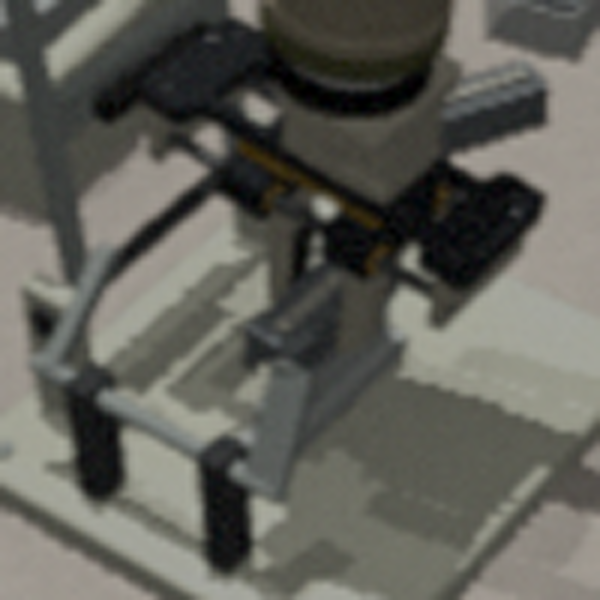

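View pics/top4.png

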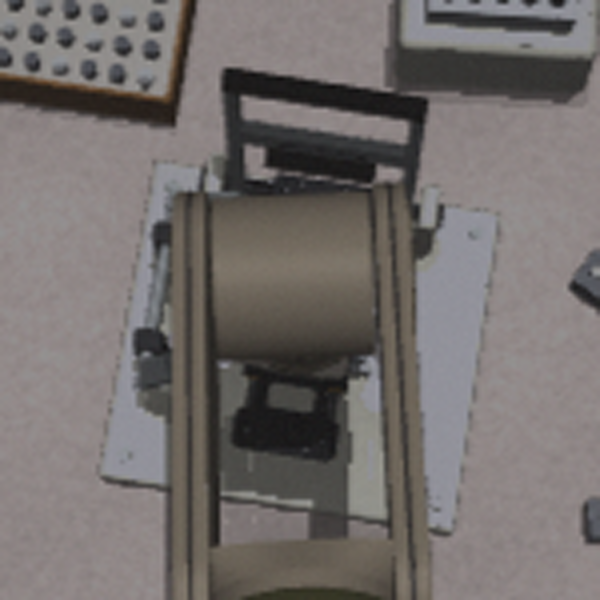

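```bash
python3 - <<'E'
from h import *
np.set_printoptions(precision=1,suppress=True)
A=press(pts("side",np.load("pics/side0.npy"))); B=press(pts("side",np.load("pics/side4.npy")))
g=cv2.imread("pics/side4f.png")
def show(P,ylo,yhi,zs,xl):
    x,y,z=np.moveaxis(P,-1,0)
    for lo,hi in zs:
        m=(x>-xl)&(x<xl)&(y>ylo)&(y<yhi)&(z>lo)&(z<=hi)
        if m.sum()>2: print(lo,hi,m.sum(),"x",np.percentile(x[m],[0,5,50,95,100]),"y",np.percentile(y[m],[2,50,98]))
print("rail before");show(A,-60,70,[(22,28),(28,36),(36,44),(44,50),(50,54),(54,60)],30)
print("carrier now");show(B,-60,70,[(50,56),(56,62),(62,68),(68,76),(76,84),(84,90),(90,96),(96,102)],22)
E
```

```text
rail before
22 28 32 x [-30.  -28.9 -14.7   1.2  24.6] y [-47.   -5.6  45.5]
28 36 78 x [-16.4 -15.2  -9.9  -2.   10.6] y [-53.4 -11.   48. ]
36 44 23 x [-9.4 -7.9 -6.5 -5.  -5. ] y [-45.4 -18.1  10. ]
44 50 18 x [-8.3 -7.8 -6.9 -5.6 -4.1] y [-44.7 -18.    8.3]
50 54 33 x [-7.3 -7.  -3.6  3.6  3.9] y [-45.3 -16.7  25.5]
54 60 30 x [-6.7 -6.4 -2.4  1.7  2.9] y [-47.5 -14.2  49. ]
carrier now
50 56 8 x [-8.3 -8.3 -6.8  1.7  1.9] y [-4.   8.9 50.2]
62 68 8 x [-13.4 -13.4 -11.7   4.5  12.9] y [-45.9   4.2  34.2]
68 76 22 x [-20.9 -20.4 -13.6  10.9  15.7] y [-46.3  11.6  38.8]
76 84 23 x [-20.6 -19.5 -13.4  14.1  15.3] y [ 2.  24.  40.8]
84 90 27 x [-21.  -16.1  -5.9  18.5  21.4] y [-4.7 33.3 40.4]
90 96 128 x [-21.1 -16.2  -1.   12.6  20.6] y [-19.5  12.8  39. ]
96 102 31 x [-17.   -5.6  -0.2  17.6  18.7] y [-13.4   7.5  35.3]
```

Call:
drive_tool(deltas=[-2,2,0,0,0,0,-2,2,0,0,0,0,0,2,-1,0,0,0,0,0,-2,0,0,0,0,0,-2,0,0,0,0,0,0,0,0,0,0,0,0,0,0,0,0,0,0,0,0,0,0,0,0,0,0,0,0,0,0,0,0,0])

```text
t: 8.4
ee_pos: [569.4, 82.2, 78.5]
orientation: [1.37, 1.044, -1.218]
ft_force: [-0.2, 0.5, -2.0]
gripper_width: 29.9
```

```bash
python3 - <<'E'
from h import *
rep(); 
p,d=snapshot("side"); cv2.imwrite("pics/side5.png",cv2.resize(p[200:270,220:290],None,fx=8,fy=8,interpolation=cv2.INTER_CUBIC)); np.save("pics/side5.npy",d);cv2.imwrite("pics/side5f.png",p)
E
```

```text
t 8.4 pos [569.4  82.2  78.5] jaw deg -8.28 tiltfix [0.52 7.16 0.  ] w 29.9 F [-0.2  0.5 -2. ] press [-3.6  0.9 78.5] q [ 0.07  0.08  1.84 -0.02  1.1   0.22]
```

View pics/side5.png

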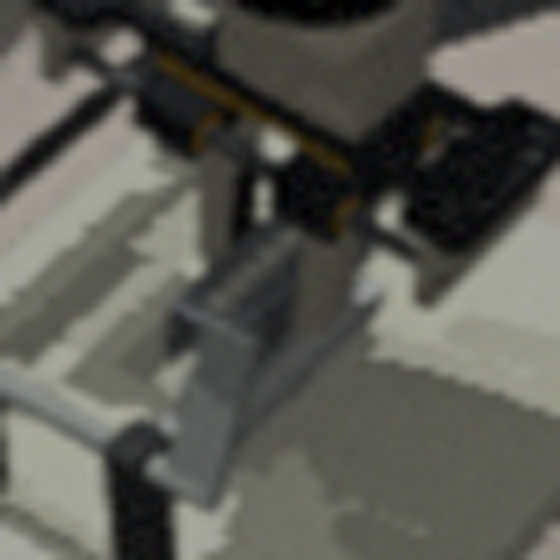

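Call:
drive_tool(deltas=[1,0,0,0,0,0,0,0,-1,0,0,0,0,0,-1.5,0,0,0,0,0,-1.5,0,0,0,0,0,-1.5,0,0,0,0,0,-1.5,0,0,0,0,0,0,0,0,0,0,0,0,0,0,0,0,0,0,0,0,0,0,0,0,0,0,0])

```text
t: 9.45
ee_pos: [570.4, 82.2, 70.7]
orientation: [1.37, 1.044, -1.218]
ft_force: [0.4, 0.5, -1.3]
gripper_width: 29.8
```

```bash
python3 - <<'E'
from h import *
rep(); print(get_state()["torque"])
E
```

```text
t 9.45 pos [570.4  82.2  70.7] jaw deg -8.28 tiltfix [0.52 7.16 0.  ] w 29.8 F [ 0.4  0.5 -1.3] press [-2.6  1.  70.7] q [ 0.06  0.09  1.84 -0.02  1.08  0.22]
[-0.05024811  0.01840054  0.04550923]
```

No contact force, so the groove is engaging. I'll go lower.

Call:
drive_tool(deltas=[0,0,-1.5,0,0,0,0,0,-1.5,0,0,0,0,0,-1.5,0,0,0,0,0,-1,0,0,0,0,0,0,0,0,0,0,0,0,0,0,0,0,0,0,0,0,0,0,0,0,0,0,0,0,0,0,0,0,0,0,0,0,0,0,0])

```text
t: 10.45
ee_pos: [570.6, 82.2, 64.9]
orientation: [1.371, 1.044, -1.218]
ft_force: [-0.4, -0.2, -1.6]
gripper_width: 29.6
```

```bash
python3 - <<'E'
from h import *
rep(); print(get_state()["torque"])
E
```

```text
t 10.45 pos [570.6  82.2  64.9] jaw deg -8.28 tiltfix [0.51 7.17 0.  ] w 29.6 F [-0.4 -0.2 -1.6] press [-2.4  1.  64.9] q [ 0.06  0.1   1.84 -0.02  1.07  0.22]
[-0.10084243  0.06210279  0.01912499]
```

Call:
drive_tool(deltas=[0,0,0,0,0,0,0,0,0,0,0,0,0,0,0,0,0,0,0,0,0,0,0,0,0,0,0,0,0,0,0,0,0,0,0,0,0,0,0,0,0,0,0,0,0,0,0,0,0,0,0,0,0,0,0,0,0,0,0,0], grip=120)

```text
t: 11.45
ee_pos: [571.5, 82.2, 65.9]
orientation: [1.372, 1.043, -1.216]
ft_force: [0.1, 0.2, -0.6]
gripper_width: 49.3
```

```bash
python3 - <<'E'
from h import *
rep(); print(get_state()["torque"])
p,d=snapshot("side"); cv2.imwrite("pics/side6.png",cv2.resize(p[200:270,220:290],None,fx=8,fy=8,interpolation=cv2.INTER_CUBIC)); np.save("pics/side6.npy",d)
E
```

```text
t 11.45 pos [571.5  82.2  65.9] jaw deg -8.28 tiltfix [0.51 7.29 0.  ] w 49.3 F [ 0.1  0.2 -0.6] press [-1.5  1.2 65.9] q [ 0.06  0.1   1.84 -0.02  1.07  0.22]
[-0.02859889  0.00827599 -0.03634357]
```

View pics/side6.png

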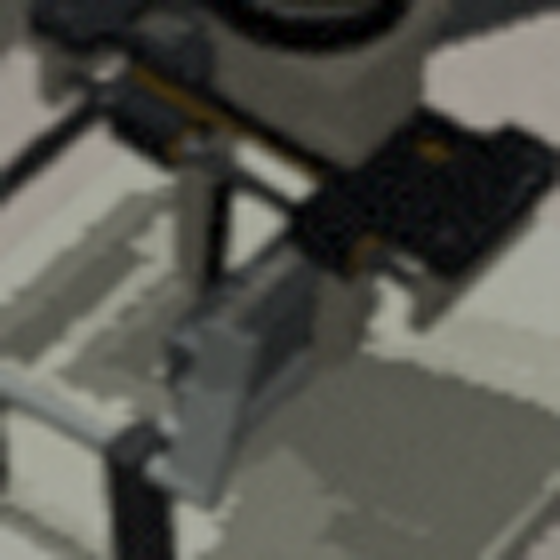

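Call:
drive_tool(deltas=[-1,0,8,0,0,0,-2,0,15,0,0,0,-2,0,18,0,0,0,-3,0,20,0,0,0,-4,4,20,0,0,0,-6,10,20,0,1,0,-7,12,12,0.1,1.5,0,-7,12,4,0.1,1.5,0,-5,10,0,0.1,1.5,0,-2,4,0,0.1,1,0], grip=255)

```text
t: 12.5
ee_pos: [530.9, 135.7, 200.0]
orientation: [1.325, 1.124, -1.3]
ft_force: [0.3, -0.9, 0.2]
gripper_width: 0.3
```

```bash
python3 - <<'E'
from h import *
rep(); print(world([-50,48,127]))
p,d=snapshot("side"); cv2.imwrite("pics/side7.png",cv2.resize(p[160:290,180:310],None,fx=4.6,fy=4.6,interpolation=cv2.INTER_CUBIC)); np.save("pics/side7.npy",d)
E
```

```text
t 12.5 pos [530.9 135.7 200. ] jaw deg -8.31 tiltfix [0.03 1.09 0.  ] w 0.3 F [ 0.3 -0.9  0.2] press [-49.3  48.3 200. ] q [ 0.16 -0.01  1.69 -0.    1.44  0.3 ]
[530.15737727 135.44070577 127.        ]
```

View pics/side7.png

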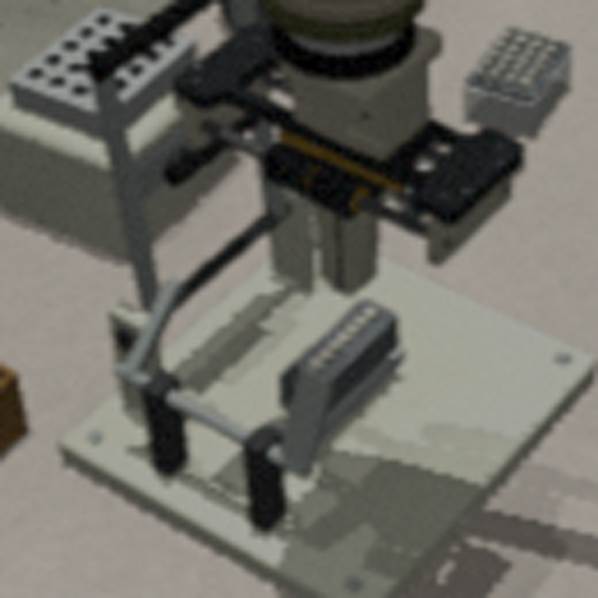

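```bash
python3 - <<'E'
from h import *
np.set_printoptions(precision=1,suppress=True)
B=press(pts("side",np.load("pics/side7.npy")));x,y,z=np.moveaxis(B,-1,0)
m=(abs(x)<22)&(y>-55)&(y<50)&(z>66)&(z<90)
c=max(cv2.findContours(m.astype(np.uint8),0,1)[0],key=cv2.contourArea)
k=np.zeros(m.shape,np.uint8);cv2.drawContours(k,[c],0,1,-1);m&=k>0
print(m.sum(),"y",np.percentile(y[m],[1,99]),"x",np.percentile(x[m],[1,99]),"z",np.percentile(z[m],[5,50,80,95]))
t=m&(z>70); Q=np.c_[x[t],y[t],np.ones(t.sum())]; print("plane",np.linalg.lstsq(Q,z[t],rcond=None)[0])
print(cv2.fitLine(np.c_[x[t],y[t]].astype(np.float32),cv2.DIST_L2,0,.01,.01).ravel())
E
```

```text
202 y [-42.8  45.6] x [-18.9  12. ] z [67.5 72.1 74.2 76.8]
plane [-0.  -0.  72.9]
[ 0.1  1.  -4.2 -3.6]
```

The picture shows the carrier on the rail at (340,350), with its top plane level at z ≈ 73 and caps at ≈ 77, which is the seated height. Next is the catch: lower the shut fingers on the inner side of the paddle.

Call:
drive_tool(deltas=[0,0,-8,0,1,0,0,0,-14,0,0,0,0,0,-14,0,0,0,0,0,-14,0,0,0,0,0,-12,0,0,0,0,0,-6,0,0,0,0,0,-3,0,0,0,0,0,0,0,0,0,0,0,0,0,0,0,0,0,0,0,0,0])

```text
t: 13.55
ee_pos: [528.5, 133.8, 118.1]
orientation: [1.311, 1.14, -1.323]
ft_force: [-0.4, -0.2, -0.4]
gripper_width: 0.5
```

```bash
python3 - <<'E'
from h import *
rep()
p,d=snapshot("side"); cv2.imwrite("pics/side8.png",cv2.resize(p[160:290,180:310],None,fx=4.6,fy=4.6,interpolation=cv2.INTER_CUBIC)); np.save("pics/side8.npy",d)
E
```

```text
t 13.55 pos [528.5 133.8 118.1] jaw deg -8.38 tiltfix [ 0.12 -0.42  0.  ] w 0.5 F [-0.4 -0.2 -0.4] press [-51.4  46.1 118.1] q [ 0.15  0.08  1.76 -0.    1.31  0.3 ]
```

View pics/side8.png

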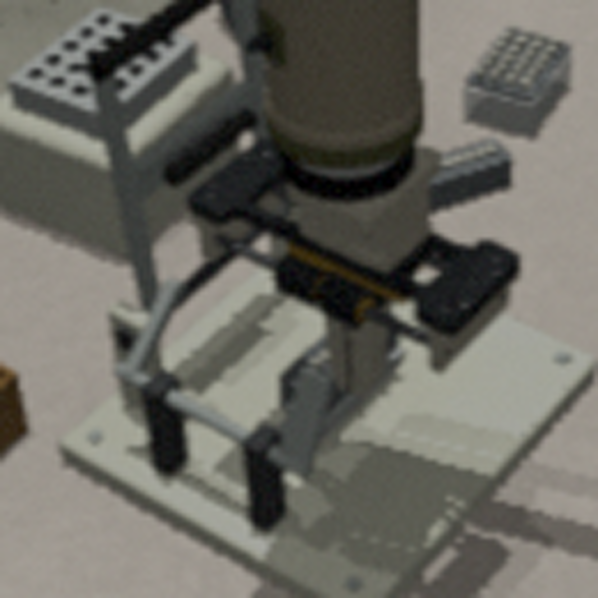

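Call:
drive_tool(deltas=[1,6,3,0,0,0,1,7,2,0,0,0,1,7,0,0,0,0,1,7,0,0,0,0,1,7,0,0,0,0,1,7,0,0,0,0,1,7,0,0,0,0,1,7,0,0,0,0,1,6,0,0,0,0,0,0,0,0,0,0])

```text
t: 14.6
ee_pos: [539.5, 198.8, 125.3]
orientation: [1.31, 1.135, -1.322]
ft_force: [-0.6, -1.4, 3.0]
gripper_width: 1.0
```

```bash
python3 - <<'E'
from h import *
rep()
E
```

```text
t 14.6 pos [539.5 198.8 125.3] jaw deg -8.38 tiltfix [ 0.33 -0.26  0.  ] w 1.0 F [-0.6 -1.4  3. ] press [-49.8 112.1 125.3] q [ 0.27  0.14  1.67 -0.    1.33  0.41]
```

Call:
drive_tool(deltas=[0,2,-1,0,0,0,0.4,3,-1,0,0,0,0.4,3,0,0,0,0,0.4,2,0,0,0,0,0,0,0,0,0,0,0,0,0,0,0,0,0,0,0,0,0,0,0,0,0,0,0,0,0,0,0,0,0,0,0,0,0,0,0,0])

```text
t: 15.6
ee_pos: [540.2, 206.0, 122.8]
orientation: [1.305, 1.131, -1.328]
ft_force: [-0.4, -3.4, 1.6]
gripper_width: 0.4
```

```bash
python3 - <<'E'
from h import *
rep()
p,d=snapshot("side"); cv2.imwrite("pics/side9.png",cv2.resize(p[160:290,180:310],None,fx=4.6,fy=4.6,interpolation=cv2.INTER_CUBIC)); np.save("pics/side9.npy",d)
E
```

```text
t 15.6 pos [540.2 206.  122.8] jaw deg -8.48 tiltfix [ 0.7  -0.41  0.  ] w 0.4 F [-0.4 -3.4  1.6] press [-50.2 119.3 122.8] q [ 0.28  0.16  1.66 -0.01  1.33  0.43]
```

View pics/side9.png

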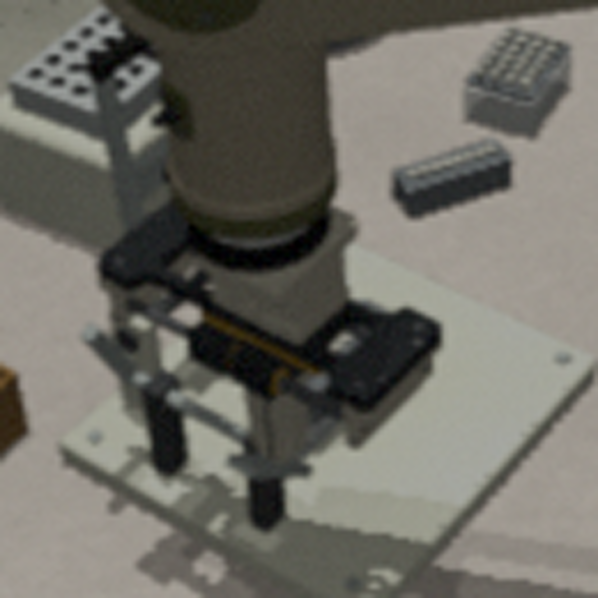

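The paddle now lies outward at about (270,465). I'll push a few mm more towards its stop.

Call:
drive_tool(deltas=[0.3,2,-1,0,0,0,0.3,2,-1,0,0,0,0.3,2,0,0,0,0,0,1,0,0,0,0,0,0,0,0,0,0,0,0,0,0,0,0,0,0,0,0,0,0,0,0,0,0,0,0,0,0,0,0,0,0,0,0,0,0,0,0])

```text
t: 16.65
ee_pos: [540.2, 206.2, 122.8]
orientation: [1.295, 1.122, -1.337]
ft_force: [-0.8, -5.1, 2.5]
gripper_width: 0.5
```

```bash
python3 - <<'E'
from h import *
rep()
E
```

```text
t 16.65 pos [540.2 206.2 122.8] jaw deg -8.59 tiltfix [ 1.41 -0.61  0.  ] w 0.5 F [-0.8 -5.1  2.5] press [-50.1 119.5 122.8] q [ 0.29  0.17  1.65 -0.02  1.34  0.44]
```

Call:
drive_tool(deltas=[-1,-8,0,0.7,-0.3,0,-1,-10,3,0.7,-0.3,0,0,-8,12,0,0,0,0,-5,25,0,0,0,0,-5,28,0,0,0,5,-5,30,0,0,0,8,-8,30,0,0,0,10,-10,30,0,0,0,10,-10,25,0,0,0,5,-5,10,0,0,0], grip=60)

```text
t: 17.65
ee_pos: [572.5, 126.1, 327.4]
orientation: [1.325, 1.14, -1.315]
ft_force: [-0.5, -0.6, -0.2]
gripper_width: 70.6
```

```bash
python3 - <<'E'
from h import *
rep()
p,d=snapshot("side"); cv2.imwrite("pics/side10.png",cv2.resize(p[110:290,160:310],None,fx=3.3,fy=3.3,interpolation=cv2.INTER_CUBIC)); np.save("pics/side10.npy",d)
E
```

```text
t 17.65 pos [572.5 126.1 327.4] jaw deg -8.61 tiltfix [-0.47  0.06  0.  ] w 70.6 F [-0.5 -0.6 -0.2] press [ -6.8  44.8 327.4] q [0.12 0.07 1.38 0.01 1.69 0.28]
```

View pics/side10.png

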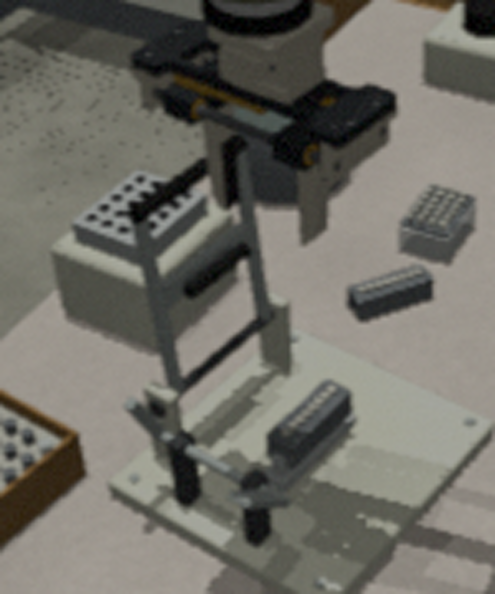

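```bash
python3 - <<'E'
from h import *
np.set_printoptions(precision=1,suppress=True)
B=press(pts("side",np.load("pics/side10.npy")));x,y,z=np.moveaxis(B,-1,0)
m=(abs(x+50)<16)&(y>95)&(y<175)&(z>88)&(z<150); P=B[m][:,1:].astype(np.float32)
print(len(P),P.min(0),P.max(0)); l=cv2.fitLine(P,cv2.DIST_L2,0,.01,.01).ravel(); print(l,"angle outward",np.arctan2(l[0],l[1]))
m=(x>90)&(x<140)&(abs(y)<70)&(z>265)&(z<300); print("bar",B[m].mean(0),B[m].min(0),B[m].max(0))
A=press(pts("top",np.load("pics/top0.npy")));x,y,z=np.moveaxis(A,-1,0)
m=(x>90)&(x<140)&(abs(y)<50)&(z>265)&(z<300);print("bar top cam",np.median(A[m],0),np.percentile(A[m],[2,98],axis=0))
print(world([116,0,0]))
E
```

```text
87 [98.8 88.2] [156.5 128.5]
[  0.8   0.6 131.6 109.4] angle outward 0.89935017
bar [111.4  21.1 280.9] [103.9 -68.8 265.4] [122.3  68.4 288.6]
bar top cam [114.3   0.1 285.5] [[108.3 -48.1 277.3]
 [123.   48.  291.5]]
[687.6  64.3   0. ]
```

Call:
drive_tool(deltas=[8,-4,8,-0.4,0,0,15,-8,8,0,0,0,15,-8,4,0,0,0,15,-8,0,0,0,0,15,-8,0,0,0,0,15,-8,0,0,0,0,15,-8,0,0,0,0,10,-6,0,0,0,0,4,-2,0,0,0,0,0,0,0,0,0,0])

```text
t: 18.7
ee_pos: [686.0, 60.2, 353.0]
orientation: [1.329, 1.134, -1.314]
ft_force: [0.5, 0.2, 0.3]
gripper_width: 71.1
```

```bash
python3 - <<'E'
from h import *
rep()
p,d=snapshot("side"); cv2.imwrite("pics/side11.png",cv2.resize(p[70:220,160:310],None,fx=4,fy=4,interpolation=cv2.INTER_CUBIC)); np.save("pics/side11.npy",d)
E
```

```text
t 18.7 pos [686.   60.2 353. ] jaw deg -8.75 tiltfix [-0.36  0.34  0.  ] w 71.1 F [0.5 0.2 0.3] press [115.   -4.3 353. ] q [0.01 0.36 1.   0.01 1.77 0.16]
```

View pics/side11.png

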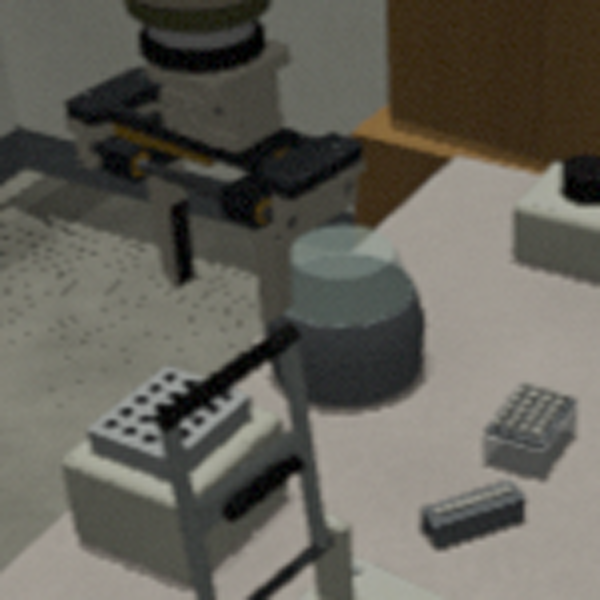

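The catch paddle is about 0.9 rad outward, so fully flipped. Next I lower over the bar.

Call:
drive_tool(deltas=[0,2,-8,0,0.3,0,0,2,-14,0,0,0,0,0,-14,0,0,0,0,0,-14,0,0,0,0,0,-10,0,0,0,0,0,-6,0,0,0,0,0,-3,0,0,0,0,0,0,0,0,0,0,0,0,0,0,0,0,0,0,0,0,0])

```text
t: 19.75
ee_pos: [683.1, 66.5, 276.9]
orientation: [1.323, 1.141, -1.318]
ft_force: [-0.4, 0.1, 0.5]
gripper_width: 71.2
```

```bash
python3 - <<'E'
from h import *
rep()
p,d=snapshot("side"); cv2.imwrite("pics/side12.png",cv2.resize(p[90:240,160:310],None,fx=4,fy=4,interpolation=cv2.INTER_CUBIC)); np.save("pics/side12.npy",d)
E
```

```text
t 19.75 pos [683.1  66.5 276.9] jaw deg -8.62 tiltfix [-0.39 -0.12 -0.  ] w 71.2 F [-0.4  0.1  0.5] press [111.2   1.6 276.9] q [0.02 0.36 1.15 0.01 1.64 0.17]
```

View pics/side12.png

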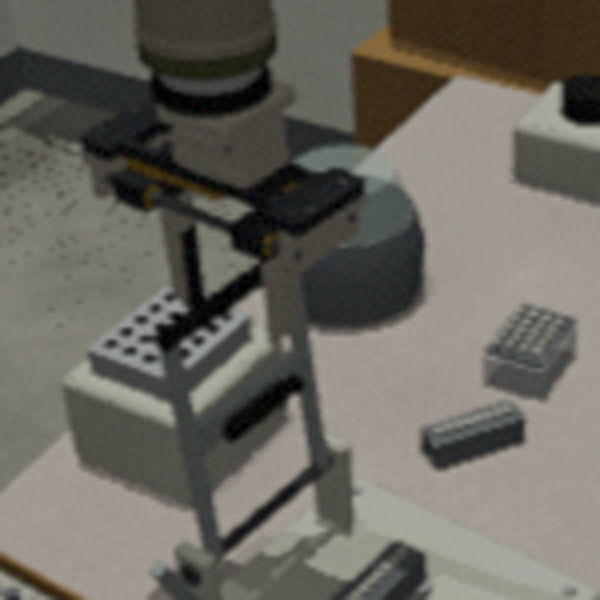

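Call:
drive_tool(deltas=[2,0,-1,0,0,0,2,0,-1,0,0,0,0,0,0,0,0,0,0,0,0,0,0,0,0,0,0,0,0,0,0,0,0,0,0,0,0,0,0,0,0,0,0,0,0,0,0,0,0,0,0,0,0,0,0,0,0,0,0,0], grip=255, newtons=20)

```text
t: 20.8
ee_pos: [689.2, 66.3, 276.6]
orientation: [1.326, 1.137, -1.314]
ft_force: [2.8, 0.6, -0.8]
gripper_width: 15.1
```

```bash
python3 - <<'E'
from h import *
rep()
# lever path, world increments
th0=-0.09
for th in np.linspace(0,1.66,12):
    a=th-0.09
    p=[115-17-0+0+0-0 -190*np.sin(a) if 0 else 99-190*np.sin(a),0,90+190*np.cos(a)]
    print(round(th,2),world(p).round(1))
E
```

```text
t 20.8 pos [689.2  66.3 276.6] jaw deg -8.64 tiltfix [-0.39  0.18  0.  ] w 15.1 F [ 2.8  0.6 -0.8] press [117.3   2.2 276.6] q [0.02 0.37 1.13 0.01 1.64 0.17]
0.0 [687.7  64.2 279.2]
0.15 [659.3  68.3 279.6]
0.3 [631.3  72.4 275.8]
0.45 [604.1  76.3 267.6]
0.6 [578.4  80.  255.5]
0.75 [554.8  83.4 239.6]
0.91 [533.9  86.4 220.3]
1.06 [516.  89. 198.]
1.21 [501.7  91.  173.2]
1.36 [491.3  92.5 146.6]
1.51 [484.9  93.5 118.7]
1.66 [482.7  93.8  90.2]
```

```bash
cat >> h.py <<'E'
def bar(th,off=(0,2,-2.6)):
    a=th-0.09
    return world(np.array([100-190*np.sin(a),0,90+190*np.cos(a)])+off)
def theta(P,off=(0,2,-2.6)):
    p=press(P)-off; return np.arctan2(100-p[0],p[2]-90)+0.09, np.hypot(100-p[0],p[2]-90)
E
python3 - <<'E'
from h import *
np.set_printoptions(precision=1,suppress=True)
s=get_state();print(theta(s["ee_pos"]),bar(0))
t=[0,.04,.12,.2,.29,.38,.47,.56,.65,.72,.76]
print(np.diff([bar(a) for a in t],axis=0))
E
```

```text
(np.float64(-0.0013146940500619458), np.float64(189.96880813425602)) [689.   66.1 276.6]
[[ -7.5   1.1   0.5]
 [-15.    2.2   0.2]
 [-15.    2.2  -1.1]
 [-16.7   2.4  -2.6]
 [-16.4   2.4  -4.1]
 [-16.    2.3  -5.6]
 [-15.4   2.2  -7. ]
 [-14.7   2.1  -8.4]
 [-10.9   1.6  -7.5]
 [ -6.    0.9  -4.6]]
```

Call:
drive_tool(deltas=[-7.5,1,0.5,0,0,0,-15,2,0,0,0,0,-15,2,-1,0,0,0,-16.5,2.5,-2.5,0,0,0,-16.5,2.5,-4,0,0,0,-16,2.5,-5.5,0,0,0,-15.5,2,-7,0,0,0,-14.5,2,-8.5,0,0,0,-11,1.5,-7.5,0,0,0,-6,1,-4.5,0,0,0])

```text
t: 21.8
ee_pos: [561.1, 85.0, 245.2]
orientation: [1.344, 1.114, -1.289]
ft_force: [6.9, -1.4, -1.1]
gripper_width: 15.7
```

```bash
python3 - <<'E'
from h import *
np.set_printoptions(precision=1,suppress=True)
rep(); s=get_state();print(theta(s["ee_pos"]))
E
```

```text
t 21.8 pos [561.1  85.  245.2] jaw deg -8.73 tiltfix [-0.4  2.1  0. ] w 15.7 F [ 6.9 -1.4 -1.1] press [-12.2   2.5 245.2] q [0.1 0.  1.6 0.  1.5 0.2]
(np.float64(0.7079867838450743), np.float64(193.56554377776965))
```

```bash
python3 - <<'E'
from h import *
np.set_printoptions(precision=1,suppress=True)
s=get_state()
t=[.75,.83,.92,1.01,1.1,1.19,1.28,1.36,1.42,1.44]
print(np.diff([s["ee_pos"]]+[bar(a) for a in t],axis=0))
E
```

```text
[[ -4.4   0.1  -7.7]
 [-11.5   1.7  -9.8]
 [-12.    1.7 -12.1]
 [-10.8   1.6 -13.1]
 [ -9.6   1.4 -14.1]
 [ -8.3   1.2 -14.9]
 [ -7.    1.  -15.6]
 [ -5.    0.7 -14.3]
 [ -3.    0.4 -11. ]
 [ -0.9   0.1  -3.7]]
```

Call:
drive_tool(deltas=[-5,0,-7,0,0.3,0,-11.5,1.5,-10,0,0.3,0,-12,1.5,-12,0,0.3,0,-11,1.5,-13,0,0.3,0,-9.5,1.5,-14,0,0.3,0,-8.5,1,-15,0,0.3,0,-7,1,-15.5,0,0.3,0,-5,0.5,-14.5,0,0,0,-3,0.5,-11,0,0,0,-1,0,-4,0,0,0])

```text
t: 22.8
ee_pos: [491.7, 95.3, 140.8]
orientation: [1.338, 1.125, -1.298]
ft_force: [0.6, 0.5, 6.0]
gripper_width: 15.3
```

```bash
python3 - <<'E'
from h import *
np.set_printoptions(precision=1,suppress=True)
rep(); s=get_state();print(theta(s["ee_pos"]))
t=[1.5,1.55,1.6,1.64,1.67,1.69]
print(np.diff([s["ee_pos"]]+[bar(a) for a in t],axis=0))
p,d=snapshot("side"); cv2.imwrite("pics/side13.png",cv2.resize(p[130:290,170:330],None,fx=3.7,fy=3.7,interpolation=cv2.INTER_CUBIC)); np.save("pics/side13.npy",d)
E
```

```text
t 22.8 pos [491.7  95.3 140.8] jaw deg -8.68 tiltfix [-0.5  1.3  0. ] w 15.3 F [0.6 0.5 6. ] press [-82.4   2.7 140.8] q [ 0.1 -0.1  1.9  0.   1.3  0.2]
(np.float64(1.376141734077303), np.float64(189.99758306634402))
[[ -5.2   0.  -22.9]
 [ -1.3   0.2  -9.4]
 [ -0.8   0.1  -9.5]
 [ -0.3   0.   -7.6]
 [ -0.    0.   -5.7]
 [  0.1  -0.   -3.8]]
```

View pics/side13.png

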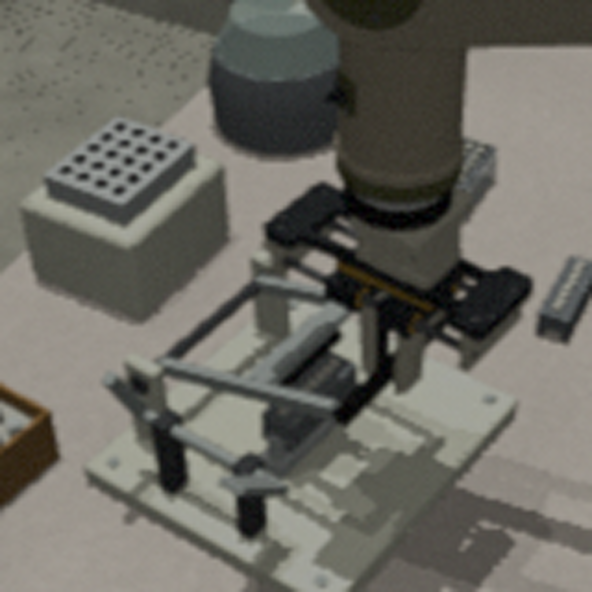

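The lever is past the flipped catch at θ ≈ 1.38, with the bar held at about (385,385) and the rubber bar just above the caps. I'll take it down to the stop.

Call:
drive_tool(deltas=[-2,0,-9,0,0.3,0,-2,0,-10,0,0.3,0,-1.5,0,-10,0,0,0,-1,0,-8,0,0,0,-0.5,0,-6,0,0,0,0,0,-4,0,0,0,0,0,-3,0,0,0,0,0,-3,0,0,0,0,0,-2,0,0,0,0,0,0,0,0,0], newtons=30)

```text
t: 23.85
ee_pos: [484.9, 96.3, 94.9]
orientation: [1.331, 1.137, -1.308]
ft_force: [-4.3, -0.9, 10.6]
gripper_width: 15.1
```

```bash
python3 - <<'E'
from h import *
np.set_printoptions(precision=1,suppress=True)
rep(); s=get_state();print(theta(s["ee_pos"]))
E
```

```text
t 23.85 pos [484.9  96.3  94.9] jaw deg -8.61 tiltfix [-0.6  0.5  0. ] w 15.1 F [-4.3 -0.9 10.6] press [-89.2   2.8  94.9] q [ 0.1 -0.1  1.9  0.   1.2  0.2]
(np.float64(1.6209215666318915), np.float64(189.38735478378993))
```

Call:
drive_tool(deltas=[0,0,-4,0,0,0,0,0,-4,0,0,0,0,0,-4,0,0,0,0,0,-4,0,0,0,0,0,-4,0,0,0,0,0,-4,0,0,0,0,0,-4,0,0,0,0,0,-4,0,0,0,0,0,-4,0,0,0,0,0,-4,0,0,0])

```text
t: 24.85
ee_pos: [484.9, 96.5, 86.0]
orientation: [1.323, 1.143, -1.314]
ft_force: [-20.0, -2.9, 38.2]
gripper_width: 15.3
```

```bash
python3 - <<'E'
from h import *
np.set_printoptions(precision=1,suppress=True)
rep(); s=get_state();print(theta(s["ee_pos"]))
p,d=snapshot("side"); cv2.imwrite("pics/side14.png",cv2.resize(p[130:290,170:330],None,fx=3.7,fy=3.7,interpolation=cv2.INTER_CUBIC)); np.save("pics/side14.npy",d)
rep()
B=press(pts("side",d));x,y,z=np.moveaxis(B,-1,0)
for y0 in(62,-62):
  m=(abs(y-y0)<7)&(x>-85)&(x<85)&(z>75)&(z<130)
  Q=np.c_[x[m],np.ones(m.sum())]; print(y0,m.sum(),np.linalg.lstsq(Q,z[m],rcond=None)[0]*[1000,1])
E
```

```text
t 24.85 pos [484.9  96.5  86. ] jaw deg -8.45 tiltfix [-0.5 -0.  -0. ] w 15.3 F [-20.   -2.9  38.2] press [-89.3   3.   86. ] q [ 0.1 -0.   1.9  0.   1.2  0.2]
(np.float64(1.668283179989192), np.float64(189.27161861502245))
t 24.9 pos [484.8  96.5  85.9] jaw deg -8.45 tiltfix [-0.5 -0.  -0. ] w 15.1 F [-20.2  -3.   38.4] press [-89.3   3.   85.9] q [ 0.1 -0.   1.9  0.   1.2  0.2]
62 274 [-7.  92.7]
-62 23 [31.9 88.5]
```

View pics/side14.png

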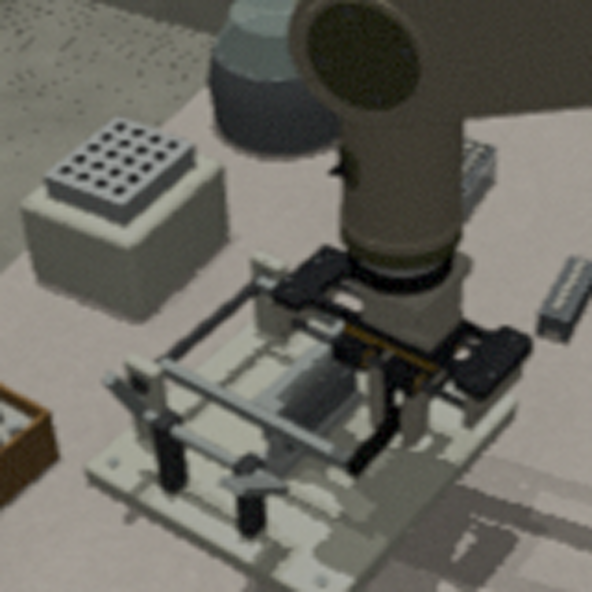

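The side arms are level (slope about 0) and the downward push is 38 N, so the lever is at its stop. I'll ease the push a little so it holds steadily.

Call:
drive_tool(deltas=[-0.5,0,-3,0,0,0,-0.5,0,-3,0,0,0,0,0,-3,0,0,0,0,0,-3,0,0,0,0,0,-3,0,0,0,0,0,-3,0,0,0,0,0,-3,0,0,0,0,0,-3,0,0,0,0,0,-3,0,0,0,0,0,-3,0,0,0])

```text
t: 25.9
ee_pos: [484.8, 96.5, 86.1]
orientation: [1.317, 1.147, -1.318]
ft_force: [-14.3, -1.9, 28.7]
gripper_width: 15.2
```

```bash
python3 - <<'E'
from h import *
np.set_printoptions(precision=1,suppress=True)
rep(); s=get_state();print(theta(s["ee_pos"]))
for n in("side","top"):
    p,d=snapshot(n); cv2.imwrite(f"pics/{n}15.png",p); np.save(f"pics/{n}15.npy",d)
rep()
d=np.load("pics/side15.npy");B=press(pts("side",d));x,y,z=np.moveaxis(B,-1,0)
m=(abs(x+50)<16)&(y>95)&(y<175)&(z>88)&(z<150); P=B[m][:,1:].astype(np.float32)
l=cv2.fitLine(P,cv2.DIST_L2,0,.01,.01).ravel(); print("catch",P.max(0),np.arctan2(l[0],l[1]))
m=(abs(y-62)<6)&(x>-85)&(x<85)&(z>80)&(z<110)
print("arm",np.polyfit(x[m],z[m],1)*[1000,1])
E
```

```text
t 25.9 pos [484.8  96.5  86.1] jaw deg -8.34 tiltfix [-0.4 -0.4 -0. ] w 15.2 F [-14.3  -1.9  28.7] press [-89.4   3.   86.1] q [ 0.1 -0.   1.9  0.   1.2  0.2]
(np.float64(1.6676203629297959), np.float64(189.37247531037275))
t 26.0 pos [484.8  96.5  86.1] jaw deg -8.34 tiltfix [-0.4 -0.4 -0. ] w 15.3 F [-13.9  -2.2  29.4] press [-89.4   3.   86.1] q [ 0.1 -0.   1.9  0.   1.2  0.2]
catch [155.  129.6] 0.90095764
arm [-5.3 92.5]
```

View pics/side15.png

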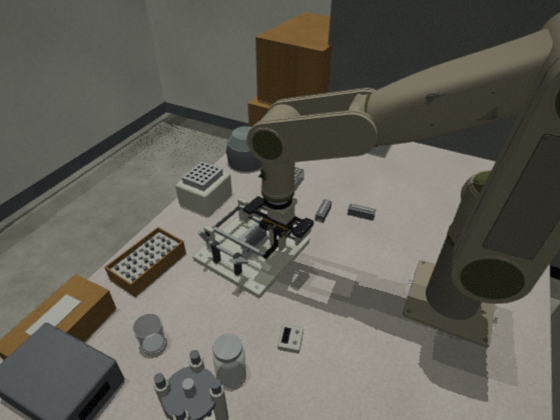

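The full view shows the lever down at about (260,235), the catch paddle still outwards, and the beaker, jar and timer where they were. Everything is steady, so I'm handing in.

```bash
python3 - <<'E'
from rig import close_job
print(close_job())
E
```

```text
the job is handed in; nothing more can be done
None
```

I seated the rightmost carrier on the rail and let go. I then flipped the catch outwards, pulled the lever down to its stop, and handed the job in at about 26 s, still gripping and pushing the bar. No verdict was reported.

I tilted the gripper about 7° while placing the carrier so its body would clear the lever's rubber bar.

| Last check | Reading | Expected |
|---|---|---|
| Carrier top, after release | level, about 73 mm (caps about 77 mm) | 73 mm (77 mm) when seated |
| Carrier position along the rail, after release | centred to about 1 mm | within 15 mm |
| Catch | about 0.9 rad outwards | 0.85 rad when fully flipped |
| Lever, from the tool position | about 1.667 rad | 1.66 rad at the stop |
| Lever side arms | level | level at the stop |
| Push on the handle | steady, about 29 N down | over 1 N |

- **Not measured:** the force of the rubber bar on the caps. I took it from the lever being at its stop.
- **Carrier under the lever:** it looked in place, but I did not re-measure it there.
- **Camera disagreement:** the two cameras differed by 2–5 mm, and by about 2 mm from the arm. I corrected for this using the grasp.
- **Yaw reading:** one rough fit after release suggested about 0.1 rad of carrier yaw. The groove allows only about 0.07 rad, so I put it down to seeing just one side.
- **Bystanders:** the jar, beaker and timer looked unmoved in the last picture. The tip box was mostly hidden by the arm, but was untouched in the earlier views.

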